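# Slide a tall reagent bottle onto the level reader

## Robot

A 7-joint arm with a two-finger parallel gripper is mounted at the origin on the work surface. World frame = base frame: x ahead of the robot, y to its left, z up, the work surface at z = 0. Lengths are in m, angles in rad, forces in N, time in s.
With the tool pointing down it reaches from about 0.425 to 0.95 m from the base axis. Payload 4.7 kg.
Tool frame: the origin (TCP) lies on the centre line of the jaws, within the pads' length; the fingertips stand robot.nose_length ahead of it and the grasp point (between the pads) lies 8 mm behind it (robot.nose_length is the distance from the TCP to the fingertips, in m); z points along the fingers, x is the direction in which the jaws open and shut, and the axes are right-handed (so a half turn about z gives the same grasp; the last joint's range is limited). The gripper opens to 85 mm and grips with 20 to 120 N. Pads are 22 mm wide; open, the fingers measure 114 mm over their backs; the gripper's body (76 mm by 85 mm) begins 54 mm behind the grasp point. The pads swing forward as they close: fully open they stand 13 mm farther back than shut.
Start: joints at [1.119, 0.469, -0.049, 1.532, 0.024, 1.141, -0.082], TCP at [0.277, -0.616, 0.207] pointing down, gripper open.
Joint ranges: [-2.59, 2.59], [-0.33, 1.99], [-1.39, 1.29], [0.1, 2.45], [-1.04, 4.18], [0.21, 1.99], [-2.66, 2.66]. Speed limits (rad/s): [2.57, 2.57, 3.14, 3.14, 3.14, 3.14, 3.14].

## Interface

Orientations are given as [roll, pitch, yaw] about the fixed x, y, z axes, in that order (R = Rz(yaw) Ry(pitch) Rx(roll)).
In Python, from plant import robot gives the robot as it stands. Calls block until the motion is done:
- robot.goto(position, orientation): joint-space move of the TCP to a pose.
- robot.move_straight(position, vel=0.15, attitude=None, contact_N=None): straight line of the TCP; attitude=None keeps the orientation; vel is the mean speed in m/s. With contact_N (N) it stops when the force on the tool has changed by that much, and returns True; else False.
- robot.move_joints(angles): joint-space move.
- robot.grip(opening, strength=None): opening from 0.0 (shut) to 1.0 (fully open); strength is the grip in N (None keeps the last); returns when the fingers have stopped.
- robot.sleep(seconds).
- robot.inverse_kinematics(position, orientation): joint angles nearest the present ones, or None.
- robot.sense(): the state.
- robot.grab_frame(name): name is "side" or "top"; returns a dict with "image" (384x512x3 uint8, red, green, blue), "range_z" (384x512 float32, m along the optical axis (not along the pixel's ray), 0 where there is no reading), "fx", "fy", "cx", "cy" (pixels), "R" (3x3) and "t" (3): a world point X has camera coordinates R X + t. Camera axes: x right, y down, z forward; pixel columns grow to the right and rows downward; lengths in m; the calibration is good to about 2 mm. A picture is of the moment at which its call begins.
A pose or a line that the arm cannot do raises robot.IKError and nothing moves.
- robot.close_job(): hands the job in, once; it reports no verdict.
The state is a dict: "t": time; "joint_pos": joint angles; "joint_velocities": joint speeds; "effort": joint torques, N m; "tcp_pos": TCP position; "tcp_rot": TCP orientation; "wrist_force": force on the tool from outside, world axes, zero at the start; "torque": the same for the moment, N m; "opening": opening from 0.0 (shut) to 1.0 (fully open).
Only numpy, scipy, OpenCV 4.12 (cv2) and the standard library are available. Lean on these libraries where they do the work, as an engineer would, in place of code of your own. Each camera call takes 0.05 s, during which the arm holds its last target.

## Task

Slide the tall amber bottle across the bench, upright and without lifting it, up to the white level reader and centred on its blue sprung pad. Press the pad in gently with the bottle, with about 8 newtons and never hard, then back off so that the bottle is left standing by itself with the pad still resting against it. Leave the vials and the jar alone.

Things in the scene. Friction and masses are not known exactly. Their poses are not given: they have to be found in the camera images.
- bottle_mid (a point): Centre (half-way up, on the axis) of the tall closed amber glass bottle with black cap: body 60 mm diameter, 210 mm tall over all, 0.35 to 0.7 kg, straight side from the bench to about 110 mm up. It stands on the bench, this point 105 mm above its foot. Its z axis is the bottle's axis.
- bottle: The same bottle, origin under its foot. It tips easily: push within about 40 mm of the bench and let nothing touch it higher up. Sliding it takes about 1 to 5 N of push. It is glass: never push or squeeze it with more than 25 N.
- reader: White fixed column of the level reader, 75 mm deep (own x 0 to 75 mm), 100 wide, 159 tall. Origin on the bench under the middle of its front face; x points into the column, away from the bottle. From its front sticks a grey head (50 mm wide, 13 to 63 mm up), clamped anywhere in a 60 mm slot, with a blue sprung pad on its end. Fixed; the robot must not push it.
- pad_nearest (a point): The point on the pad's centre line, 38 mm up, 130 mm in front of the column: the pad's flat face (44 mm wide, 16 to 61 mm up) stands here when the head is set fully out, or up to 60 mm farther along x (towards the column). The setting is not measured: see or feel it. Axes as the reader.
- lane (a point): Point on the bench on the pad's centre line, 185 mm in front of the column (-x side), between two flat yellow tape strips 130 mm apart that mark the lane (marks only). Axes as the reader: the bottle goes from here along +x to the pad. The pad gives way along x against a light spring, 1 N per mm from zero, up to 26 mm.
- pad_use (a point): Same place as pad_nearest; how the pad is used: the bottle is pressed on once the pad has borne more than 5 N for 0.3 s (about 8 N is right; bench friction comes on top); over 14 N harms it. Then back off smoothly, straight away from the pad: the spring eases back a little and bench friction keeps bottle and pad in touch.
- vial_a: Small clear vial with an orange cap, 28 mm diameter, 60 mm tall, loose, standing beside the lane on the robot's side; origin under its foot. Leave alone.
- vial_b: Small clear vial with a blue cap, 28 mm diameter, 60 mm tall, loose, standing beside the lane on the far side; origin under its foot. Leave alone.
- jar: Low jar with a white lid, 60 mm diameter, 70 mm tall, loose, beside the reader; origin under its foot. Leave alone.
Things that resemble listed ones, but are neither listed nor needed, are in the scene too. What is meant by the bottle is not pink or yellow, and is the smaller of those in its own colour.

How it is judged:
By the outcome, as a careful person would: the job done as asked, in the order asked, and still so for the second after the job is handed in, with the robot touching nothing.
It also fails if it takes over 64 s, if anything falls off the work surface, if the arm or the gripper's body presses on something with over 40 N, if the wrist force passes 120 N, or if a joint passes its speed limit or range.

## Working session

There is one attempt and no reset: what is moved stays moved. The work goes in short steps, each a Python script; the robot and the scene stay as the last script left them, time stands still between calls to the robot, and variables do not carry over. Pictures are saved under pics/ and viewed, and the job is handed in when it is done.

```bash
ls; mkdir -p pics; python3 - <<'E'
from plant import robot
import cv2
s=robot.sense(); print(s['t'],s['tcp_pos'],s['tcp_rot'],s['wrist_force'],s['opening'],robot.nose_length)
import pickle
for n in("side","top"):
    f=robot.grab_frame(n); pickle.dump(f,open(f'{n}0.pkl','wb'))
    cv2.imwrite(f'pics/{n}0.png',cv2.resize(f['image'][:,:,::-1],(800,600),interpolation=cv2.INTER_CUBIC)); print(f['fx'],f['R'],f['t'])
E
```

```text
pics
0.0 [ 0.2766943  -0.61499086  0.20587995] [ 3.14151770e+00  1.93318433e-03 -1.14802417e+00] [-0.06564878  0.24360593 -0.79415429] 1.0000807901611581 0.011
377.4966525325908 [[-0.89406174 -0.44788593 -0.0071974 ]
 [-0.30462047  0.61970121 -0.7233096 ]
 [ 0.32842044 -0.64449096 -0.69048637]] [0.56842413 0.21053011 0.73806064]
424.31799521048714 [[-0.01981467 -0.99951011 -0.0242264 ]
 [-0.98598961  0.02354925 -0.16513608]
 [ 0.16562569  0.02061486 -0.9859732 ]] [0.09431647 0.5822575  0.84895063]
```

View pics/side0.png

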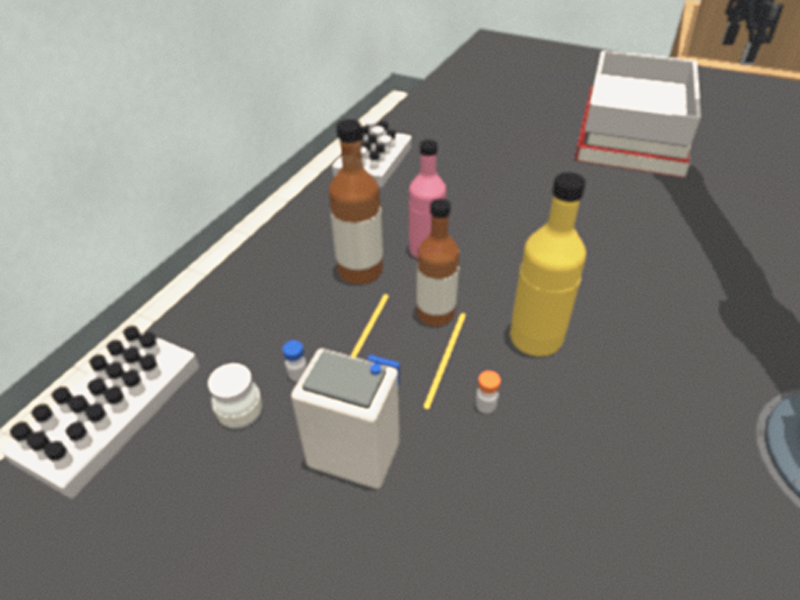

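View pics/top0.png

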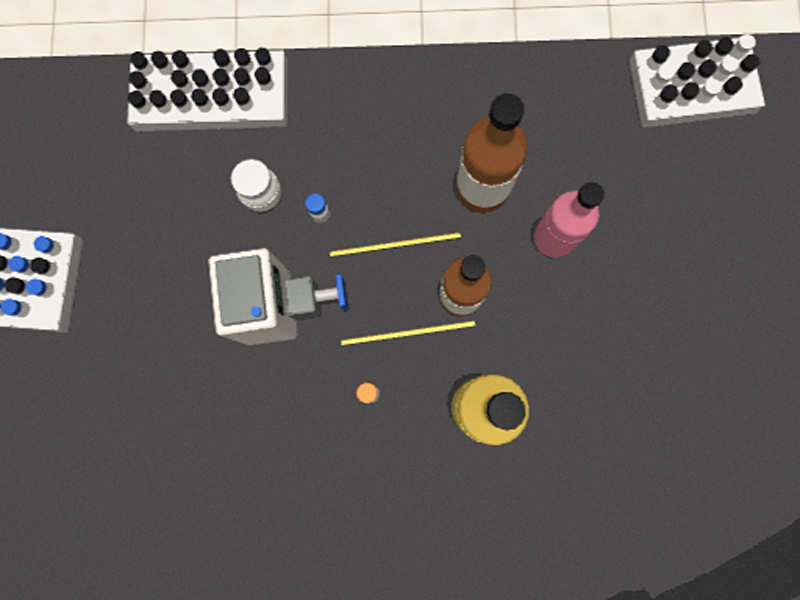

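Candidates in the top view: small amber bottle (466,283), large amber bottle (492,155), pink (567,225), yellow (490,410). The small amber one at the lane's outer end fits the description. Next I'll check it in a crop and measure.

```bash
cat > h.py <<'E'
import numpy as np,cv2,pickle
def ld(n): return pickle.load(open(n,'rb'))
def onplane(f,u,v,z):
    R,t=f['R'],np.asarray(f['t']); d=R.T@np.array([(u-f['cx'])/f['fx'],(v-f['cy'])/f['fy'],1]); c=-R.T@t
    return c+d*(z-c[2])/d[2]
def cloud(f):
    v,u=np.mgrid[:384,:512]; z=f['range_z']
    P=np.stack([(u-f['cx'])/f['fx']*z,(v-f['cy'])/f['fy']*z,z],-1)
    return (P-np.asarray(f['t']))@f['R'], z>0
def proj(f,X):
    c=f['R']@np.asarray(X)+f['t']; return np.array([f['fx']*c[0]/c[2]+f['cx'],f['fy']*c[1]/c[2]+f['cy']])
E
python3 - <<'E'
from h import *
f=ld('top0.pkl'); im=f['image'][:,:,::-1]
a=im[140:240,130:330]; cv2.imwrite('pics/crop_top.png',cv2.resize(a,(800,400),interpolation=cv2.INTER_CUBIC))
s=ld('side0.pkl'); a=s['image'][110:240,190:320,::-1]; cv2.imwrite('pics/crop_side.png',cv2.resize(a,(598,598),interpolation=cv2.INTER_CUBIC))
for n,g in(('top',f),('side',s)):
    P,ok=cloud(g); hsv=cv2.cvtColor(g['image'],cv2.COLOR_RGB2HSV)
    # small table: points by colour
    for nm,lo,hi in(('amber',(5,120,60),(15,255,200)),('blue',(105,150,80),(125,255,255)),('tape',(25,100,150),(35,255,255)),('orange',(8,130,210),(20,255,255))):
        m=cv2.inRange(hsv,lo,hi); k,l,st,c=cv2.connectedComponentsWithStats(m)
        for i in range(1,k):
            if st[i,4]>12:
                q=P[(l==i)&ok]; print(n,nm,st[i],'med',np.median(q,0).round(3),'min',np.percentile(q,3,axis=0).round(3),'max',np.percentile(q,97,axis=0).round(3))
E
```

```text
top amber [ 296   75   41   43 1274] med [ 0.724 -0.034  0.181] min [ 0.703 -0.072  0.14 ] max [ 0.76  -0.008  0.235]
top amber [292 120  31  16  98] med [ 0.707 -0.029  0.018] min [ 0.702 -0.065 -0.   ] max [ 0.732 -0.006  0.031]
top amber [284 165  30  31 559] med [0.57  0.002 0.14 ] min [ 0.554 -0.029  0.117] max [0.602 0.022 0.175]
top blue [196 124  12  13 125] med [0.706 0.193 0.059] min [0.695 0.183 0.052] max [0.719 0.206 0.062]
top blue [  0 149   7  10  50] med [0.663 0.624 0.06 ] min [0.655 0.618 0.054] max [0.672 0.629 0.064]
top blue [ 22 151  12  10  86] med [0.658 0.569 0.061] min [0.65  0.559 0.055] max [0.667 0.579 0.063]
top blue [  5 164  13  10  91] med [0.631 0.602 0.061] min [0.623 0.592 0.053] max [0.641 0.613 0.063]
top blue [215 175   7  23  87] med [0.583 0.159 0.059] min [ 0.563  0.155 -0.001] max [0.605 0.171 0.062]
top blue [ 16 179  13  10  90] med [0.599 0.575 0.06 ] min [0.59  0.566 0.054] max [0.608 0.586 0.063]
top blue [  0 192  13   9  93] med [0.572 0.607 0.06 ] min [0.563 0.599 0.053] max [0.581 0.619 0.063]
top blue [161 196   6   6  27] med [0.
[... 873 characters left out ...]
6 0.136 0.051] min [0.436 0.094 0.001] max [0.471 0.139 0.057]
side blue [181 218  12  12 111] med [0.706 0.196 0.06 ] min [0.696 0.183 0.051] max [0.718 0.206 0.062]
side blue [236 228  19  11  84] med [0.577 0.163 0.061] min [0.541 0.157 0.057] max [0.604 0.253 0.165]
side tape [341 150  32  21 477] med [ 0.416 -0.004  0.189] min [ 0.394 -0.025  0.177] max [0.443 0.008 0.204]
side tape [226 189  21  40  84] med [0.663 0.069 0.001] min [ 0.655 -0.    -0.   ] max [0.673 0.125 0.003]
side tape [272 202  25  59 144] med [0.53  0.081 0.001] min [ 0.521 -0.012 -0.001] max [0.543 0.159 0.004]
side orange [306 237  14  12 123] med [0.449 0.126 0.06 ] min [0.437 0.079 0.001] max [0.463 0.137 0.062]
```

View pics/crop_top.png

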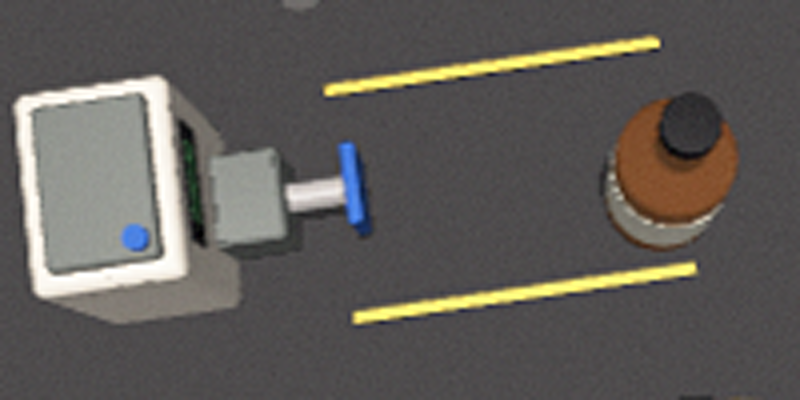

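View pics/crop_side.png

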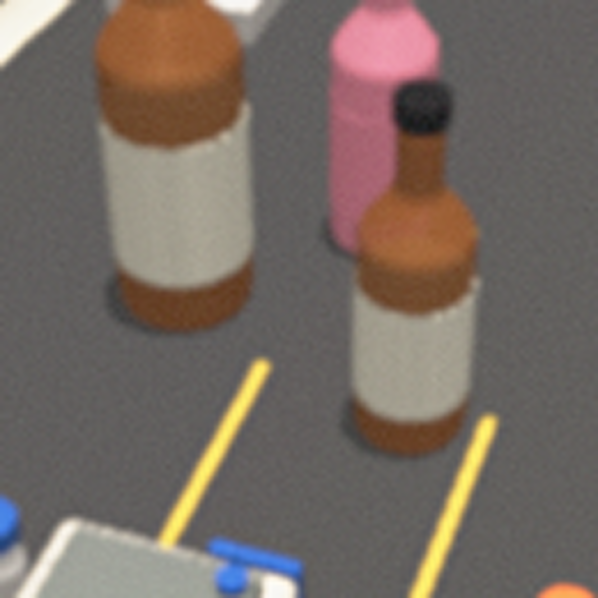

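The crops show the small amber bottle (top crop 670,170; side crop 415,280), about 60 mm wide with a black cap, standing at the lane's outer end. Next: precise fits.

```bash
python3 - <<'E'
from h import *
from scipy.optimize import least_squares
f=ld('top0.pkl'); s=ld('side0.pkl')
for n,g in(('top',f),('side',s)):
    P,ok=cloud(g); Q=P[ok]
    q=Q[(np.hypot(Q[:,0]-.575,Q[:,1]+.005)<.045)&(Q[:,2]>.02)&(Q[:,2]<.105)]
    r=least_squares(lambda c:np.hypot(q[:,0]-c[0],q[:,1]-c[1])-.030,[.575,-.005],loss='soft_l1',f_scale=.002); print(n,'bottle',r.x,np.std(r.fun),len(q))
    c=Q[(np.hypot(Q[:,0]-.575,Q[:,1]+.005)<.03)&(Q[:,2]>.203)]; print(' cap',c.mean(0),len(c))
    hsv=cv2.cvtColor(g['image'],cv2.COLOR_RGB2HSV); m=cv2.inRange(hsv,(25,100,120),(35,255,255))>0
    L=[]
    for x0 in(.66,.53):
        # tape px -> plane z=0
        v,u=np.nonzero(m&ok&(abs(P[...,2])<.006)&(abs(P[...,0]-x0)<.04)); W=np.array([onplane(g,a,b,0)[:2] for a,b in zip(u,v)])
        mm=W.mean(0); d=np.linalg.svd(W-mm)[2][0]; d*=np.sign(d[1]); L.append((mm,d)); e=(W-mm)@d; print(' tape',mm,np.degrees(np.arctan2(d[1],d[0])),'ends',mm+d*e.min(),mm+d*e.max())
    mb=cv2.inRange(hsv,(100,120,60),(128,255,255))>0
    q=P[mb&ok&(P[...,1]>.14)&(P[...,1]<.19)&(P[...,2]>.03)&(P[...,2]<.07)&(P[...,0]<.62)]; print(' pad',len(q)); 
    top=q[abs(q[:,2]-.061)<.005]; print(top.mean(0)); A=np.linalg.svd(top[:,:2]-top[:,:2].mean(0))[2][0]; print(' dir',np.degrees(np.arctan2(A[1],A[0]))%180)
    # reader top
    q=Q[(abs(Q[:,2]-.160)<.008)&(Q[:,1]>.2)&(Q[:,1]<.4)&(Q[:,0]>.45)&(Q[:,0]<.68)]
    rc=cv2.minAreaRect(q[:,:2].astype(np.float32)); print(' reader',rc, cv2.boxPoints(rc),q[:,2].mean())
    for nm,x,y,r0,z1 in(('va',.448,.127,.014,.06),('vb',.706,.195,.014,.06),('jar',.73,.28,.03,.07)):
        q=Q[(np.hypot(Q[:,0]-x,Q[:,1]-y)<.05)&(Q[:,2]>z1-.012)&(Q[:,2]<z1+.01)]; print(nm,(q.min(0)+q.max(0))/2,q.mean(0))
E
```

```text
top bottle [ 0.58153992 -0.00552046] 0.00025484212257948234 164
 cap [ 0.58113717 -0.00519387  0.20880556] 197
 tape [0.65973468 0.08698378] 97.08706038131757 ends [ 0.67115524 -0.00487516] [0.64826089 0.17927074]
 tape [0.53072822 0.07187032] 96.98394527098002 ends [ 0.54230846 -0.02266212] [0.51921946 0.16581926]
 pad 103
[0.5844292  0.15984766 0.05951774]
 dir 7.39150838263177
 reader ((0.5709582567214966, 0.2689005434513092), (0.0812237560749054, 0.05894140526652336), 9.937664985656738) [[0.5258698  0.2909204 ]
 [0.5360417  0.23286335]
 [0.6160467  0.24688068]
 [0.60587484 0.30493772]] 0.1578634642966108
va [0.44762534 0.12530233 0.05624281] [0.44747106 0.12528706 0.0585899 ]
vb [0.70719153 0.19346641 0.05570163] [0.7059511  0.1931477  0.05807511]
jar [0.74185078 0.28078643 0.06652379] [0.7406811  0.28020137 0.06836322]
side bottle [ 0.58287418 -0.00656522] 0.0009547101747259069 674
 cap [ 0.58145288 -0.00295196  0.20893766] 113
 tape [0.66428084 0.06434229] 97.27133644801181 ends [ 0.67338509 -0.00701076] [0.65608183 0.12860059]
 tape [0.53139941 0.07794522] 97.03197053692004 ends [ 0.54349612 -0.0201221 ] [0.52101767 0.16210946]
 pad 73
[0.58625324 0.16021349 0.0605167 ]
 dir 6.352556455693616
 reader ((0.5716118216514587, 0.2687007784843445), (0.08416862785816193, 0.05647842586040497), 6.329860687255859) [[0.52667063 0.29212794]
 [0.53289753 0.23599383]
 [0.616553   0.24527362]
 [0.6103261  0.30140772]] 0.15865380366767354
va [0.44863426 0.12528023 0.05540453] [0.44801016 0.12829706 0.0582522 ]
vb [0.70828184 0.19385549 0.05517106] [0.70647812 0.19581017 0.05785899]
jar [0.74338633 0.28100722 0.06556928] [0.74041457 0.28346608 0.0687201 ]
```

```bash
cat >> h.py <<'E'
from scipy.spatial.transform import Rotation as Ro
PHI=np.radians(97.1)
d=np.array([np.cos(PHI),np.sin(PHI),0]); n=np.array([d[1],-d[0],0])
def ori(th,sgn=1,dyaw=0):
    dd=Ro.from_euler('z',dyaw).apply(d); z=np.cos(th)*dd-np.sin(th)*np.array([0,0,1]); x=sgn*np.cross(dd,[0,0,1]); y=np.cross(z,x)
    return Ro.from_matrix(np.stack([x,y,z],1)).as_euler('xyz')
def P3(s,nn,z): return s*d+nn*n+np.array([0,0,z])
E
python3 - <<'E'
from h import *
from plant import robot
for nm in('top0.pkl','side0.pkl'):
    g=ld(nm);P,ok=cloud(g);hsv=cv2.cvtColor(g['image'],cv2.COLOR_RGB2HSV)
    for k,lo,hi in(('pink',(160,60,60),(179,255,255)),('yel',(18,120,60),(28,255,255))):
        m=(cv2.inRange(hsv,lo,hi)>0)&ok&(P[...,2]>.02)
        q=P[m]; print(k,len(q),np.percentile(q,[3,50,97],axis=0).round(3).tolist())
    q=P[ok]; 
    for x,y in((.65,-.1),(.42,0)): 
        w=q[(np.hypot(q[:,0]-x,q[:,1]-y)<.06)&(q[:,2]>.1)]; print(w[:,2].max() if len(w) else None)
for th in(35,45,55):
  for sg in(1,-1):
    for (s,z) in((-.25,.12),(-.25,.03),(-.12,.03),(.06,.03)):
        q=robot.inverse_kinematics(P3(s,.59,z),ori(np.radians(th),sg)); print(th,sg,s,z,None if q is None else np.round(q,2))
E
```

```text
pink 1058 [[0.633, -0.163, 0.032], [0.65, -0.131, 0.132], [0.682, -0.113, 0.179]]
yel 1252 [[0.39, -0.057, 0.083], [0.426, -0.011, 0.184], [0.459, 0.013, 0.227]]
0.21191032453831843
0.2819570256583762
pink 850 [[0.635, -0.145, 0.035], [0.661, -0.121, 0.13], [0.686, -0.112, 0.197]]
yel 3022 [[0.388, -0.024, 0.029], [0.42, 0.002, 0.145], [0.458, 0.013, 0.247]]
0.2122906791812605
0.2811038262223482
35 1 -0.25 0.12 [ 0.88  0.94 -0.6   1.35 -0.34  1.47  0.62]
35 1 -0.25 0.03 [ 0.87  1.05 -0.58  1.36 -0.3   1.38  0.67]
35 1 -0.12 0.03 [ 0.83  1.   -0.68  1.59 -0.33  1.15  0.61]
35 1 0.06 0.03 [ 0.67  0.95 -0.75  1.8  -0.46  0.86  0.58]
35 -1 -0.25 0.12 [ 0.43  0.87  0.19  1.39 -0.8   1.68 -2.15]
35 -1 -0.25 0.03 [ 0.46  0.97  0.15  1.4  -0.79  1.57 -2.09]
35 -1 -0.12 0.03 [ 0.35  0.88  0.07  1.62 -0.85  1.39 -2.1 ]
35 -1 0.06 0.03 [ 0.21  0.8  -0.08  1.83 -0.98  1.13 -2.14]
45 1 -0.25 0.12 [ 0.85  0.86 -0.59  1.41 -0.25  1.37  0.57]
45 1 -0.25 0.03 [ 0.84  0.96 -0.57  1.44 -0.22  1.26  0.62]
45 1 -0.12 0.03 [ 0.8   0.92 -0.7   1.64 -0.22  1.05  0.51]
45 1 0.06 0.03 [ 0.6   0.85 -0.72  1.83 -0.37  0.79  0.44]
45 -1 -0.25 0.12 [ 0.41  0.78  0.16  1.44 -0.7   1.53 -2.21]
45 -1 -0.25 0.03 [ 0.43  0.89  0.13  1.47 -0.7   1.41 -2.14]
45 -1 -0.12 0.03 [ 0.32  0.79  0.05  1.68 -0.76  1.23 -2.18]
45 -1 0.06 0.03 [ 0.16  0.71 -0.09  1.86 -0.88  0.99 -2.27]
55 1 -0.25 0.12 [ 0.81  0.77 -0.58  1.47 -0.16  1.27  0.51]
55 1 -0.25 0.03 [ 0.8   0.88 -0.56  1.51 -0.12  1.14  0.55]
55 1 -0.12 0.03 [ 0.75  0.83 -0.68  1.69 -0.11  0.96  0.39]
55 1 0.06 0.03 [ 0.51  0.76 -0.68  1.85 -0.25  0.73  0.28]
55 -1 -0.25 0.12 [ 0.37  0.7   0.14  1.5  -0.59  1.38 -2.28]
55 -1 -0.25 0.03 [ 0.39  0.8   0.11  1.54 -0.61  1.25 -2.21]
55 -1 -0.12 0.03 [ 0.27  0.71  0.03  1.72 -0.66  1.09 -2.29]
55 -1 0.06 0.03 [ 0.11  0.65 -0.12  1.87 -0.73  0.86 -2.45]
```

Pink bottle stands close to the straight approach behind the target. I'll come in yawed about 27° from the robot's side, tilted 45°, with the fingers part-open as a low cradle.

```bash
python3 - <<'E'
from h import *
from plant import robot
psi=-np.radians(27); o=ori(np.radians(45),1,psi); dd=Ro.from_euler('z',psi).apply(d)
b=P3(-.077,.577,0)
print(b,dd)
robot.goto(b-.15*dd+[0,0,.18],o)
robot.grip(.53)
robot.move_straight(b-.11*dd+[0,0,.029],vel=.12)
s=robot.sense(); print(s['t'],s['tcp_pos'],s['opening'],s['wrist_force'],s['joint_pos'])
for nm in("side","top"):
    f=robot.grab_frame(nm); pickle.dump(f,open(f'{nm}1.pkl','wb'))
    u,v=proj(f,s['tcp_pos']).astype(int); print(u,v)
    a=f['image'][max(v-75,0):v+75,max(u-100,0):u+100,::-1]; cv2.imwrite(f'pics/{nm}1.png',cv2.resize(a,(800,600),interpolation=cv2.INTER_CUBIC))
E
```

```text
[ 0.58209284 -0.00509151  0.        ] [0.34037955 0.94028813 0.        ]
3.8583 [ 0.54508493 -0.10895425  0.02957289] 0.5293311680442268 [-0.007321   -0.00609531  0.17274782] [ 0.99291984  0.76263787 -0.61152515  1.943319   -0.55565055  0.74682998
  0.60115808]
308 171
344 202
```

View pics/side1.png

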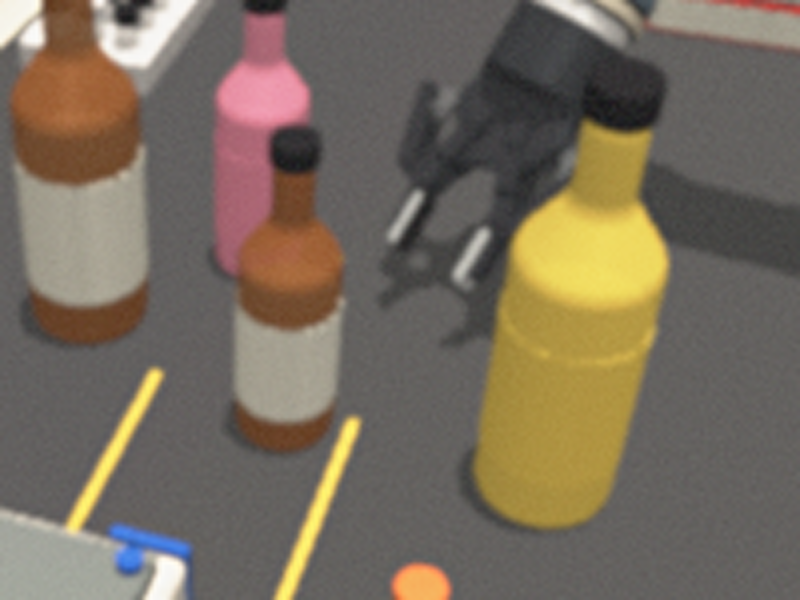

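View pics/top1.png

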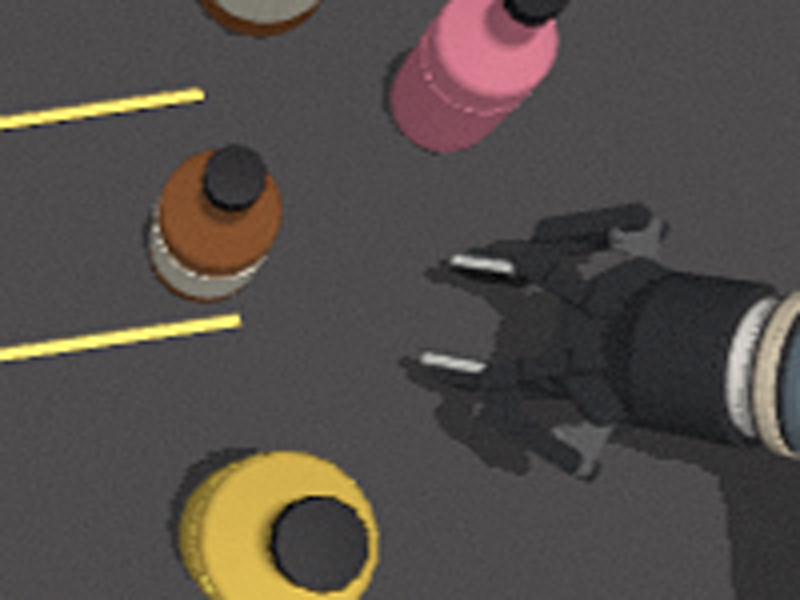

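```bash
python3 - <<'E'
from h import *
f=ld('top1.pkl'); dd=Ro.from_euler('z',-np.radians(27)).apply(d); b=P3(-.077,.577,0); t=np.array([.5451,-.109,.0296]); e=np.cross(dd,[0,0,1])
for u,v in((244+450/4,127+262/4),(244+420/4,127+357/4)):
    p=onplane(f,u,v,.028); print(p,'ahead',(p-t)@dd,'side',(p-t)@e)
P,ok=cloud(f)
q=P[ok&(np.linalg.norm(P-t,axis=-1)<.05)&(P[...,2]>.012)]; print('max ahead',np.percentile((q-t)@dd,[90,97,100]),q[:,2].min())
E
```

```text
[ 0.56706473 -0.13578595  0.028     ] ahead -0.017710161419803288 side 0.029770563634811065
[ 0.51630975 -0.1168682   0.028     ] ahead -0.017197987201631713 side -0.02439295303406952
max ahead [-0.01518397 -0.01420259 -0.01389513] 0.04588995415962983
```

```bash
python3 - <<'E'
from h import *
f=ld('top1.pkl'); dd=Ro.from_euler('z',-np.radians(27)).apply(d); t=np.array([.5451,-.109,.0296]); e=np.cross(dd,[0,0,1]); zt=.7071*dd-[0,0,.7071]; ut=.7071*dd+[0,0,.7071]
P,ok=cloud(f)
for v in (192,193,194,195,215,216,217,218,219):
    print(v,[(u,round(float(P[v,u,2])*1000),round(float((P[v,u]-t)@zt)*1000),round(float((P[v,u]-t)@ut)*1000),tuple(int(x) for x in f['image'][v,u])) for u in range(340,372,2)])
print(proj(f,t), f['range_z'][200,340],ok.mean())
a=f['image'][175:235,320:400,::-1]; cv2.imwrite('pics/top1z.png',cv2.resize(a,(800,600),interpolation=cv2.INTER_CUBIC))
E
```

```text
192 [(340, 1, 30, -11, (80, 79, 78)), (342, 2, 26, -13, (81, 77, 78)), (344, -2, 25, -20, (79, 76, 78)), (346, -4, 23, -24, (82, 79, 80)), (348, 0, 18, -23, (77, 74, 75)), (350, -3, 17, -29, (80, 77, 78)), (352, 1, 12, -29, (82, 77, 79)), (354, -1, 10, -33, (47, 45, 46)), (356, -2, 7, -37, (85, 85, 82)), (358, 61, -33, 11, (187, 185, 179)), (360, 65, -38, 12, (181, 179, 173)), (362, 65, -41, 9, (187, 187, 180)), (364, 70, -47, 11, (187, 189, 184)), (366, 74, -51, 11, (176, 176, 172)), (368, 74, -54, 9, (154, 156, 151)), (370, 75, -57, 6, (113, 113, 111))]
193 [(340, 1, 29, -12, (80, 78, 77)), (342, -1, 27, -16, (74, 70, 73)), (344, -2, 25, -20, (75, 74, 76)), (346, -1, 21, -22, (84, 79, 80)), (348, -1, 19, -25, (80, 79, 79)), (350, -2, 16, -29, (76, 74, 72)), (352, 0, 12, -30, (75, 75, 74)), (354, 2, 8, -31, (48, 49, 49)), (356, -2, 7, -37, (50, 51, 51)), (358, 59, -32, 10, (63, 65, 65)), (360, 64, -38, 11, (120, 120, 118)), (362, 66, -42, 10, (160, 161, 157)), (364, 69, -46, 9, (178, 180, 174)), (366, 71, -50, 8, (180, 179, 175)), (368, 77, -57, 11, (181, 182, 177)), (370, 80, -61, 
[... 3249 characters left out ...]
6, 86, -69, 11, (37, 37, 37)), (368, 91, -74, 12, (46, 48, 53)), (370, 92, -77, 10, (47, 46, 49))]
219 [(340, 0, 17, -24, (76, 76, 75)), (342, -3, 17, -30, (79, 79, 77)), (344, 3, 10, -28, (79, 77, 77)), (346, -2, 10, -35, (52, 51, 49)), (348, 1, 6, -36, (51, 52, 52)), (350, 2, 2, -37, (49, 50, 51)), (352, 55, -32, 3, (38, 39, 40)), (354, 63, -40, 8, (41, 40, 42)), (356, 66, -44, 7, (55, 54, 56)), (358, 67, -47, 5, (88, 88, 88)), (360, 77, -56, 11, (134, 133, 130)), (362, 81, -61, 12, (168, 168, 163)), (364, 81, -64, 8, (95, 94, 94)), (366, 86, -69, 11, (37, 39, 43)), (368, 91, -75, 12, (47, 48, 50)), (370, 92, -78, 10, (43, 44, 47))]
[344.69239568 202.83068462] 0.93960285 0.9958750406901041
```

View pics/top1z.png

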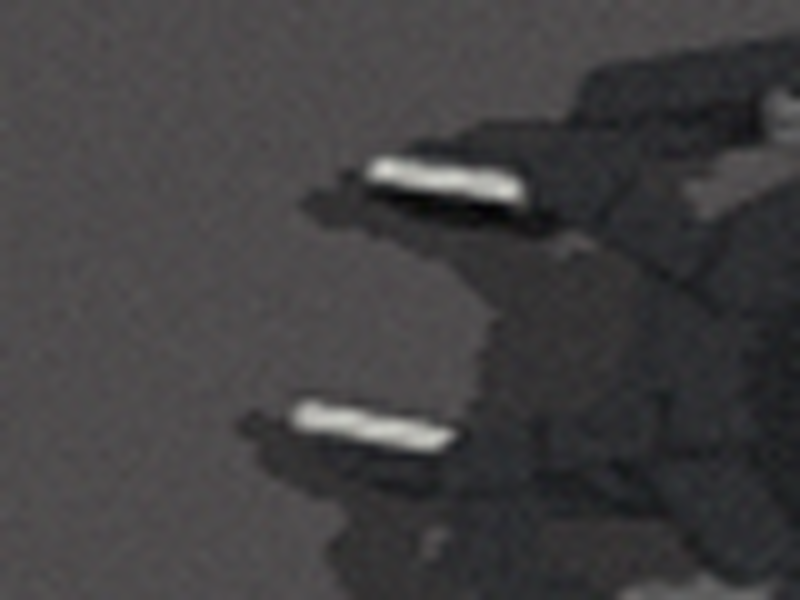

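```bash
python3 - <<'E'
from h import *
from plant import robot
s=robot.sense(); print(s['tcp_pos'],s['tcp_rot'],ori(np.radians(45),1,-np.radians(27)),robot.nose_length,s['t'],s['opening'])
R=Ro.from_euler('xyz',s['tcp_rot']).as_matrix(); print(R)
f=robot.grab_frame('side'); P,ok=cloud(f); t=s['tcp_pos']
L=(P-t)@R
m=ok&(np.linalg.norm(L,axis=-1)<.08)&(P[...,2]>.012)
m&=np.linalg.norm(P[...,:2]-[.582,-.005],axis=-1)>.04
q=L[m]; v,u=np.nonzero(m); br=f['image'][m].mean(1)
i=np.argsort(-q[:,2])[:25]
for k in i: print(u[k],v[k],(q[k]*1000).round(0),br[k].round())
E
```

```text
[ 0.54498181 -0.1089523   0.02954888] [-2.35675110e+00 -1.19077202e-03 -3.47674370e-01] [-2.35619449e+00  2.22044605e-16 -3.47320521e-01] 0.011 3.9583 0.5283271783314304
[[ 0.94016696 -0.24026282  0.24157787]
 [-0.34071201 -0.66545555  0.66414173]
 [ 0.00119077 -0.70671259 -0.70749975]]
305 156 [ 29.  -8. -28.] 120.0
307 157 [ 23.  -6. -29.] 67.0
322 166 [-27.  -8. -29.] 128.0
309 158 [ 24.   7. -29.] 50.0
324 167 [-29.   0. -29.] 117.0
321 165 [-24. -10. -30.] 129.0
306 156 [ 25. -10. -30.] 121.0
323 166 [-28.  -5. -30.] 135.0
308 157 [ 23.  -3. -30.] 42.0
325 167 [-29.   5. -30.] 113.0
310 158 [ 23.  11. -30.] 54.0
305 155 [ 30.  -8. -30.] 148.0
322 165 [-26.  -8. -31.] 162.0
307 156 [ 21. -13. -31.] 91.0
324 166 [-29.  -2. -31.] 122.0
309 157 [ 24.   5. -31.] 39.0
321 164 [-23. -11. -32.] 137.0
306 155 [ 27.  -9. -32.] 161.0
323 165 [-29. -10. -32.] 156.0
308 156 [ 24.  -4. -32.] 53.0
325 166 [-29.   3. -32.] 108.0
310 157 [ 23.   8. -33.] 47.0
322 164 [-25. -10. -33.] 181.0
307 155 [ 23. -12. -33.] 134.0
324 165 [-28.  -4. -33.] 122.0
```

Both cameras put the fingertips about 28 mm behind the reported TCP along the tool axis, where the spec says 11 mm ahead. I trust the two agreeing cameras, and will lower carefully with contact stop, then re-measure.

```bash
cat >> h.py <<'E'
def tips(robot,names=('side','top'),excl=(.582,-.005)):
    s=robot.sense(); R=Ro.from_euler('xyz',s['tcp_rot']).as_matrix(); out=[]
    for nm in names:
        f=robot.grab_frame(nm); P,ok=cloud(f); L=(P-s['tcp_pos'])@R
        m=ok&(abs(L[...,0])<.036)&(abs(L[...,1])<.014)&(abs(L[...,2])<.07)&(P[...,2]>.010)&(np.linalg.norm(P[...,:2]-np.array(excl),axis=-1)>.04)
        q=L[m]; w=P[m]; k=np.argsort(-q[:,2])[:20]; out.append((nm,(q[k].mean(0)*1000).round(),(w[k].min(0)).round(3),w[k].max(0).round(3)))
    return out
E
python3 - <<'E'
from h import *
from plant import robot
psi=-np.radians(27); dd=Ro.from_euler('z',psi).apply(d); b=P3(-.077,.577,0)
for z in(.012,.003):
    c=robot.move_straight(b-.11*dd+[0,0,z],vel=.04,contact_N=2.5)
    s=robot.sense(); print(c,s['t'],s['tcp_pos'],s['wrist_force']); print(*tips(robot),sep='\n')
    if c: break
E
```

```text
False 4.5833 [ 0.54455494 -0.10832979  0.01177096] [0.07536846 0.56406452 0.85992469]
('side', array([ -4.,  -4., -30.]), array([ 0.508, -0.141,  0.026]), array([ 0.566, -0.111,  0.042]))
('top', array([  1.,  -7., -31.]), array([ 0.509, -0.14 ,  0.028]), array([ 0.566, -0.112,  0.043]))
False 5.0583 [ 0.54445135 -0.10840324  0.00267703] [-0.54874933 -0.11095265  0.40249961]
('side', array([ -1.,  -3., -30.]), array([ 0.508, -0.144,  0.019]), array([ 0.565, -0.112,  0.033]))
('top', array([  1.,  -6., -30.]), array([ 0.508, -0.141,  0.016]), array([ 0.566, -0.112,  0.033]))
```

```bash
cat >> h.py <<'E'
from scipy.optimize import least_squares
def bottle(robot,x,y,names=('side','top'),tag=None):
    out=[]
    for nm in names:
        f=robot.grab_frame(nm); P,ok=cloud(f); Q=P[ok]
        hs=cv2.cvtColor(f['image'],cv2.COLOR_RGB2HSV)[ok]; 
        m=(np.hypot(Q[:,0]-x,Q[:,1]-y)<.045)&(Q[:,2]>.05)&(Q[:,2]<.105)
        q=Q[m]; r=least_squares(lambda c:np.hypot(q[:,0]-c[0],q[:,1]-c[1])-.030,[x,y],loss='soft_l1',f_scale=.002).x
        c=Q[(np.hypot(Q[:,0]-r[0],Q[:,1]-r[1])<.03)&(Q[:,2]>.2)].mean(0)
        out.append((nm,'body s,n',(np.r_[r,0]@d).round(4),(np.r_[r,0]@n).round(4),'cap s,n,z',(c@d).round(4),(c@n).round(4),c[2].round(3)))
        if tag: 
            u,v=proj(f,[x,y,.05]).astype(int); a=f['image'][max(v-75,0):v+75,max(u-100,0):u+100,::-1]; cv2.imwrite(f'pics/{nm}{tag}.png',cv2.resize(a,(a.shape[1]*4,a.shape[0]*4),interpolation=cv2.INTER_CUBIC))
    return out
E
python3 - <<'E'
from h import *
from plant import robot
psi=-np.radians(27); dd=Ro.from_euler('z',psi).apply(d); b=P3(-.077,.577,0)
c=robot.move_straight(b-.03*dd+[0,0,.002],vel=.08,contact_N=4); print(c)
c=robot.move_straight(b+.012*dd+[0,0,.002],vel=.02,contact_N=1.2)
s=robot.sense(); print(c,s['t'],(s['tcp_pos']-b)@dd,(s['tcp_pos']-b)@np.cross(dd,[0,0,1]),s['tcp_pos'][2],s['wrist_force'])
print(*bottle(robot,b[0],b[1],tag='2'),sep='\n')
E
```

```text
False
True 7.5583 -0.005082600722718416 0.00022122132327977636 0.0016147519517815088 [ 0.29660389 -0.60891646 -0.47082435]
('side', 'body s,n', np.float64(-0.0774), np.float64(0.5778), 'cap s,n,z', np.float64(-0.0729), np.float64(0.5769), np.float64(0.208))
('top', 'body s,n', np.float64(-0.0763), np.float64(0.5766), 'cap s,n,z', np.float64(-0.0757), np.float64(0.576), np.float64(0.209))
```

View pics/side2.png

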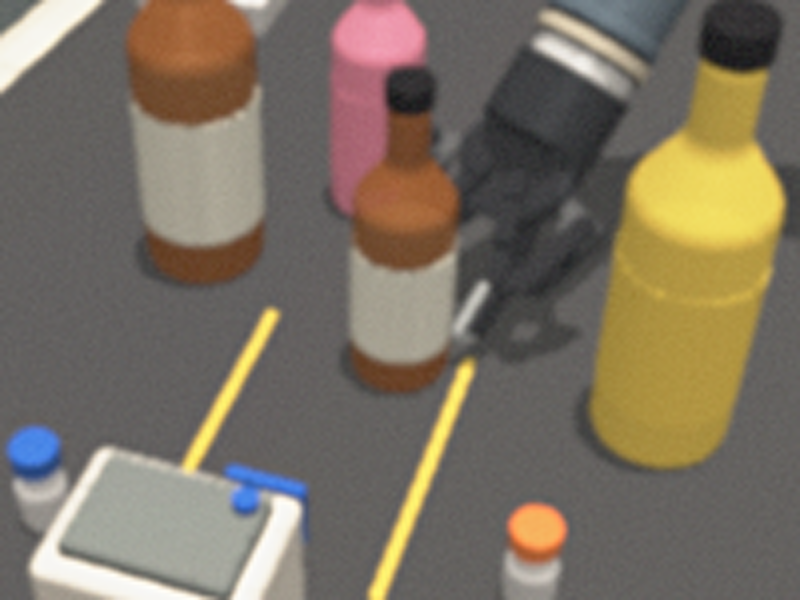

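View pics/top2.png

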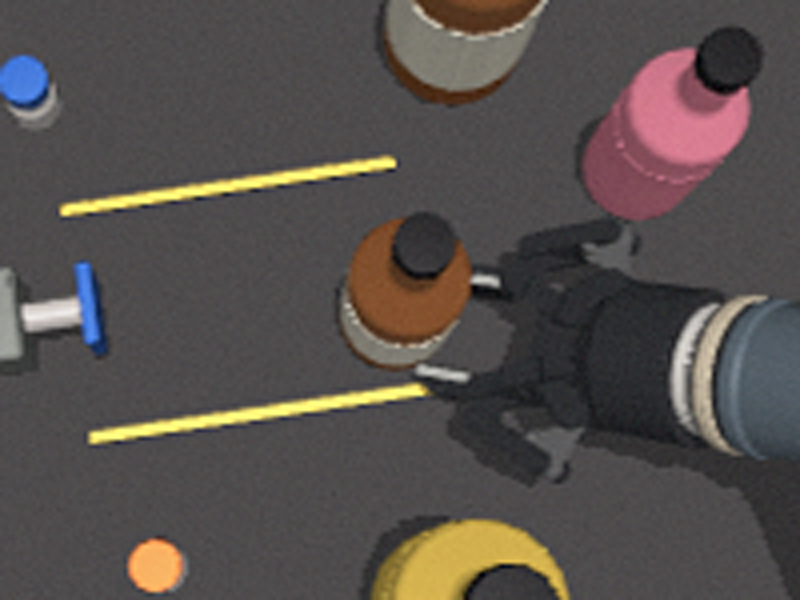

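Contact found where predicted, fingers low at the bottle's foot; pink and yellow are clear. Now pushing diagonally onto the lane line.

```bash
python3 - <<'E'
from h import *
from plant import robot
psi=-np.radians(27); dd=Ro.from_euler('z',psi).apply(d); b=P3(-.077,.577,0)
c=robot.move_straight(b+(.0512-.004)*dd+[0,0,.002],vel=.03,contact_N=10)
s=robot.sense(); print(c,s['t'],(s['tcp_pos']-b)@dd,s['tcp_pos']@d,s['tcp_pos']@n,s['wrist_force'])
e=P3(-.031,.6,0); print(*bottle(robot,e[0],e[1],tag='3'),sep='\n')
for th in (45,):
  for ps in(20,15,10):
    for ss in(-.04,.05): print(ps,np.round(robot.inverse_kinematics(P3(ss,.6,.002),ori(np.radians(45),1,-np.radians(ps))),2))
E
```

```text
False 9.5667 0.04696967118470355 -0.03516269894898144 0.5983492639149357 [-0.85940742 -0.76847335 -1.45279253]
('side', 'body s,n', np.float64(-0.0308), np.float64(0.6013), 'cap s,n,z', np.float64(-0.0254), np.float64(0.6009), np.float64(0.208))
('top', 'body s,n', np.float64(-0.0297), np.float64(0.6), 'cap s,n,z', np.float64(-0.0281), np.float64(0.6001), np.float64(0.209))
20 [ 0.74  0.84 -0.65  1.91 -0.58  0.62  0.53]
20 [ 0.65  0.84 -0.72  1.99 -0.65  0.46  0.5 ]
15 [ 0.71  0.85 -0.62  1.87 -0.53  0.7   0.54]
15 [ 0.62  0.84 -0.68  1.95 -0.59  0.55  0.5 ]
10 [ 0.68  0.86 -0.6   1.82 -0.48  0.78  0.56]
10 [ 0.59  0.85 -0.66  1.9  -0.54  0.63  0.51]
```

View pics/top3.png

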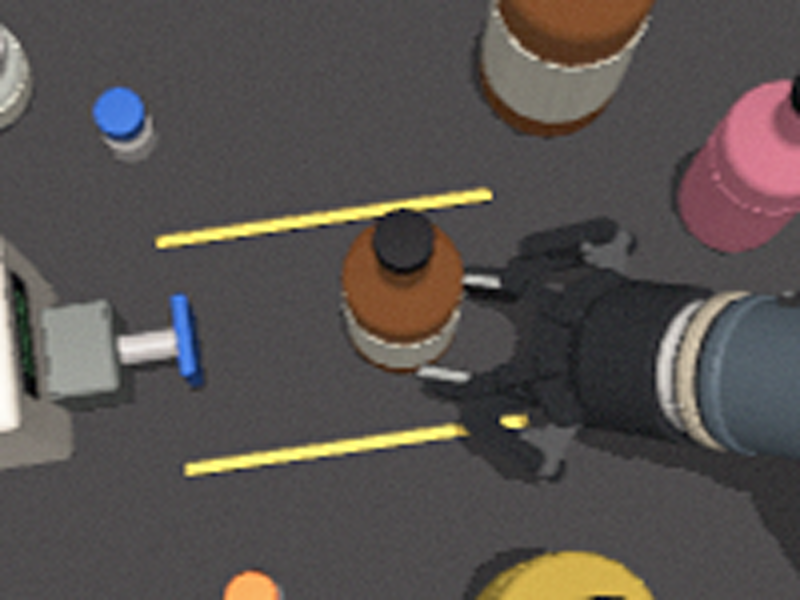

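Bottle is on the lane line (top 0.6000 against line 0.600, side 0.6013 against 0.6015), upright. Back off a little, re-yaw closer to the pad axis, then push along the lane.

```bash
cat >> h.py <<'E'
PS=-np.radians(12); D2=Ro.from_euler('z',PS).apply(d)
def Fd(robot,k=6,dt=.03):
    a=[]
    for _ in range(k): a.append(robot.sense()['wrist_force']); robot.sleep(dt)
    a=np.array(a); m=a.mean(0); return np.array([-m@d,m@n,m[2],(a@d).std()]).round(2)
E
python3 - <<'E'
from h import *
from plant import robot
dd=Ro.from_euler('z',-np.radians(27)).apply(d)
b=P3(-.0302,.6004,.002); o=ori(np.radians(45),1,PS)
p=robot.sense()['tcp_pos']
robot.move_straight(p-.035*dd,vel=.06)
robot.move_straight(b-.045*D2,vel=.06,attitude=o)
robot.move_straight(b-.012*D2,vel=.05,contact_N=4)
print('free',Fd(robot),robot.sense()['tcp_pos'])
c=robot.move_straight(b-.0054*D2,vel=.02,contact_N=6); print('touch',c,Fd(robot))
for sb in(.0,.02,.034,.042):
    c=robot.move_straight(P3(sb,.6003,.002)-.0054*D2,vel=.03,contact_N=6); print(sb,c,Fd(robot))
    if c: break
s=robot.sense(); print(s['t'],s['tcp_pos']@d,s['tcp_pos']@n,s['tcp_pos'][2])
e=P3(.042,.6003,0); print(*bottle(robot,e[0],e[1],tag='4'),sep='\n')
E
```

```text
free [ 0.27  0.19 -0.36  0.27] [0.59861019 0.03177282 0.00190342]
touch False [-0.1   0.86 -0.05  0.47]
0.0 False [ 0.33 -0.48 -0.76  0.3 ]
0.02 False [ 0.35 -0.2  -0.12  0.3 ]
0.034 False [-0.16  0.24  0.02  0.66]
0.042 False [ 0.59  0.52 -0.28  0.23]
16.3167 0.03694767976246155 0.5991863510101356 0.002068790938282404
('side', 'body s,n', np.float64(0.0418), np.float64(0.6009), 'cap s,n,z', np.float64(0.0454), np.float64(0.5994), np.float64(0.208))
('top', 'body s,n', np.float64(0.0447), np.float64(0.5992), 'cap s,n,z', np.float64(0.0427), np.float64(0.5987), np.float64(0.209))
```

View pics/top4.png

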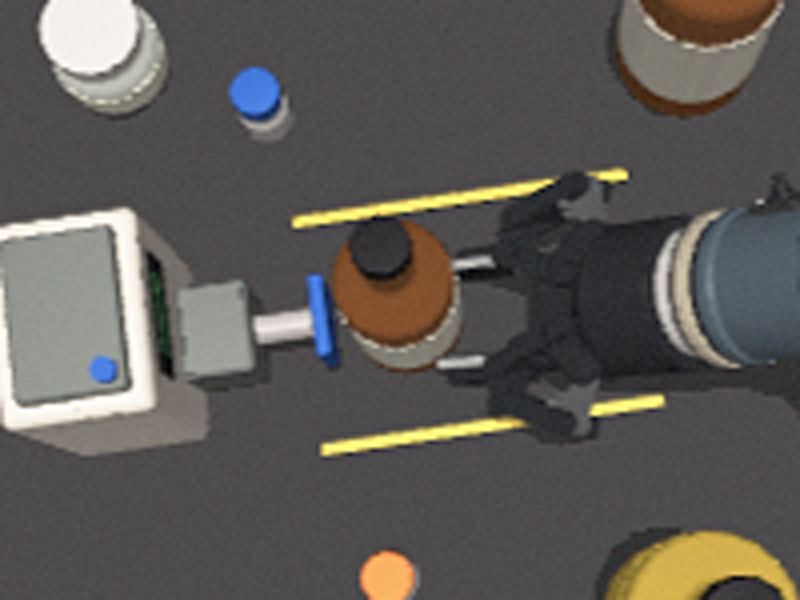

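View pics/side4.png

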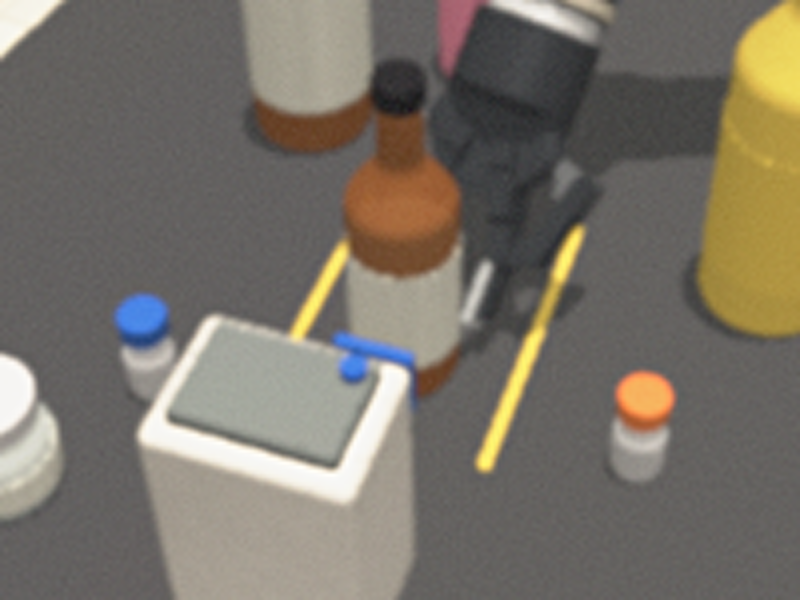

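```bash
python3 - <<'E'
from h import *
from plant import robot
for i in range(1,13):
    sb=.042+.0015*i
    c=robot.move_straight(P3(sb,.6005,.002)-.0054*D2,vel=.012,contact_N=7); a=robot.sense()['wrist_force']; F=Fd(robot,5,.03); s=robot.sense()
    print(round(sb,4),c,(-a@d).round(2),F,(s['tcp_pos']@d).round(4),round(s['t'],2))
    if c or F[0]>4: break
E
```

```text
0.0435 False 1.97 [1.79 0.38 0.37 0.54] 0.038 16.86
0.045 False 1.97 [ 1.78  0.52 -0.18  0.29] 0.0397 17.3
0.0465 False 0.91 [ 1.26  0.62 -0.52  0.69] 0.0414 17.74
0.048 False 0.43 [ 1.41  0.67 -0.42  0.58] 0.0429 18.18
0.0495 False 1.15 [ 1.55  0.03 -0.33  0.85] 0.0444 18.62
0.051 False 1.02 [ 1.46  0.64 -0.45  0.45] 0.0458 19.07
0.0525 False 2.68 [ 1.37  0.77 -0.06  0.69] 0.0473 19.51
0.054 False 2.23 [ 2.6   0.43 -0.48  0.76] 0.0485 19.95
0.0555 False 4.05 [3.89 0.12 0.04 0.31] 0.0499 20.39
0.057 False 4.39 [ 4.67  0.51 -0.3   0.62] 0.0513 20.83
```

Pad contact at a TCP of about s=0.048 m, sliding friction about 1.5 N. Press on to about 9.5 N total (8 N on the pad).

```bash
python3 - <<'E'
from h import *
from plant import robot
sb=.057
for i in range(8):
    sb+=.0012 if i<3 else .0008
    c=robot.move_straight(P3(sb,.6005,.002)-.0054*D2,vel=.01,contact_N=5); F=Fd(robot,6,.03); s=robot.sense()
    print(round(sb,4),c,F,(s['tcp_pos']@d).round(4),round(s['t'],2))
    if c or F[0]>9.0 or s['tcp_pos']@d>.0566: break
robot.sleep(.4); print(Fd(robot))
e=P3(.061,.6003,0); print(*bottle(robot,e[0],e[1],tag='5'),sep='\n')
E
```

```text
0.0582 False [5.94 0.4  0.34 0.43] 0.0522 21.3
0.0594 False [6.51 0.44 0.88 0.36] 0.053 21.77
0.0606 False [ 7.45 -0.11  1.83  0.41] 0.0539 22.23
0.0614 False [ 8.17 -0.71  2.05  0.51] 0.0543 22.68
0.0622 False [ 8.85 -0.44  2.31  0.49] 0.0549 23.13
0.063 False [ 9.14 -0.52  3.22  0.47] 0.0554 23.58
[ 9.62 -0.96  3.24  0.59]
('side', 'body s,n', np.float64(0.0592), np.float64(0.6016), 'cap s,n,z', np.float64(0.0628), np.float64(0.6), np.float64(0.208))
('top', 'body s,n', np.float64(0.0625), np.float64(0.5994), 'cap s,n,z', np.float64(0.0599), np.float64(0.5992), np.float64(0.208))
```

View pics/top5.png

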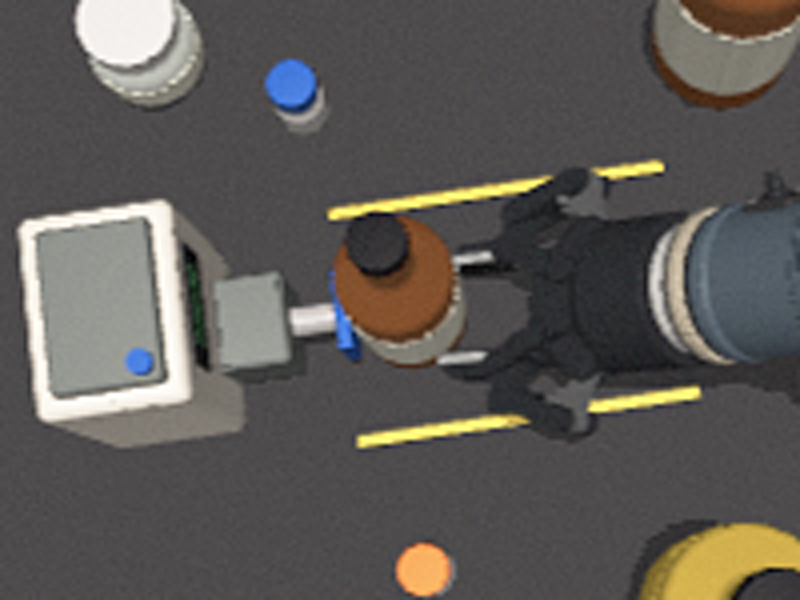

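Pad bore about 7.5–8 N for well over 0.3 s (9.5 N total less 1.5 N friction; compression about 7–8 mm), and the bottle is centred within 1 mm. Backing off slowly.

```bash
python3 - <<'E'
from h import *
from plant import robot
robot.move_straight(P3(.054,.6005,.002)-.0054*D2,vel=.006); print(Fd(robot),robot.sense()['tcp_pos']@d)
robot.move_straight(P3(.045,.6005,.002)-.0054*D2,vel=.008); print(Fd(robot),robot.sense()['tcp_pos']@d)
robot.move_straight(P3(-.02,.6005,.002)-.0054*D2,vel=.05); robot.sleep(.5); print(Fd(robot),robot.sense()['t'])
e=P3(.061,.6003,0); print(*bottle(robot,e[0],e[1],tag='6'),sep='\n')
E
```

```text
[0.03 0.11 0.16 0.34] 0.04920275789301387
[0.08 0.24 0.1  0.47] 0.039776211310478024
[-0.12 -0.3  -0.01  0.46] 29.7583
('side', 'body s,n', np.float64(0.0544), np.float64(0.6006), 'cap s,n,z', np.float64(0.0576), np.float64(0.5991), np.float64(0.208))
('top', 'body s,n', np.float64(0.0573), np.float64(0.5985), 'cap s,n,z', np.float64(0.0544), np.float64(0.5983), np.float64(0.209))
```

View pics/top6.png

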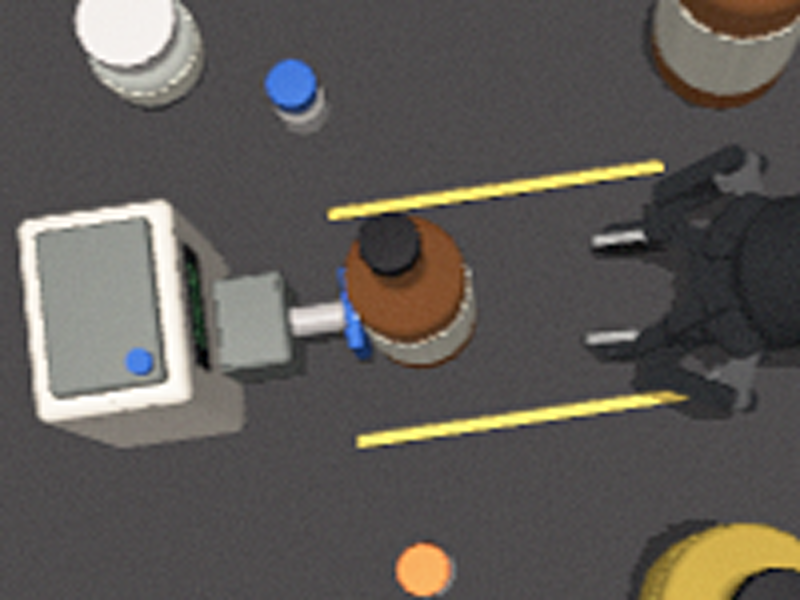

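View pics/side6.png

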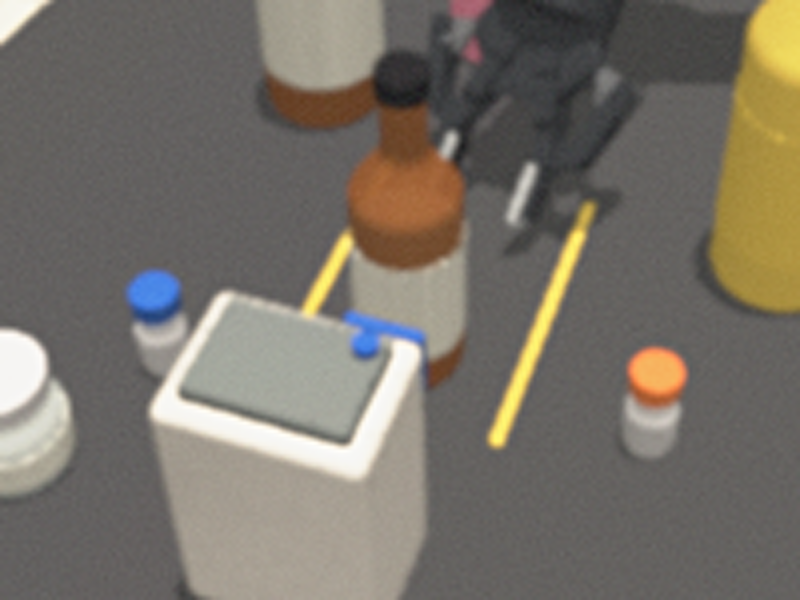

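```bash
python3 - <<'E'
from h import *
from plant import robot
f=robot.grab_frame('top');g=ld('top0.pkl')
for F in(g,f):
    P,ok=cloud(F);Q=P[ok]
    print([ (lambda q:q[:,:2].mean(0).round(4))(Q[(np.hypot(Q[:,0]-x,Q[:,1]-y)<.05)&(Q[:,2]>z-.012)&(Q[:,2]<z+.01)]) for x,y,z in((.448,.127,.06),(.706,.195,.06),(.74,.28,.07))])
    hsv=cv2.cvtColor(F['image'],cv2.COLOR_RGB2HSV); mb=cv2.inRange(hsv,(100,120,60),(128,255,255))>0
    q=P[mb&ok&(abs(P[...,1]-.165)<.03)&(abs(P[...,2]-.06)<.005)&(P[...,0]<.62)]; print('pad s',(q@d).mean(),len(q))
e=P3(.056,.6,0); print(*bottle(robot,e[0],e[1]),sep='\n'); print(Fd(robot),robot.sense()['t'])
robot.close_job()
E
```

```text
[array([0.4475, 0.1253]), array([0.706 , 0.1931]), array([0.7407, 0.2802])]
pad s 0.08625548430084785 79
[array([0.4474, 0.1252]), array([0.7061, 0.1933]), array([0.7408, 0.2804])]
pad s 0.08945718658621396 37
('side', 'body s,n', np.float64(0.0543), np.float64(0.6006), 'cap s,n,z', np.float64(0.0574), np.float64(0.5993), np.float64(0.208))
('top', 'body s,n', np.float64(0.0572), np.float64(0.5985), 'cap s,n,z', np.float64(0.0545), np.float64(0.5983), np.float64(0.209))
[ 0.04 -0.24 -0.27  0.36] 30.2083
the job is handed in; nothing more can be done
```

The small amber bottle is standing by itself, upright, against the blue pad with the pad still touching it. The job was handed in at about 30 s.

- **Push:** I slid the bottle from low down with part-open fingers, first diagonally onto the lane line and then along it to the pad.
- **Press:** The total push was about 9.5 N, of which about 1.5 N is bench friction. That leaves about 7.5–8 N on the pad, held for more than 0.3 s. I then backed off slowly, straight away from the pad.
- **Last checks:**
  - The bottle is about 1 mm off the pad's centre line and did not move between the last two looks.
  - The pad is still pressed in about 3 mm.
  - The vials and jar moved 0.2 mm or less.
  - The gripper is clear of everything and reads about zero force.
- **Disagreements:**
  - Both cameras put the fingertips about 28 mm behind the reported tool point, not 11 mm ahead as the spec says. I used the cameras, and the later contact points agreed with them.
  - The two cameras differ by 2–3 mm on the bottle's position.

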